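# Mix the sealed control bottle by inversion

### The job

Mix the sealed brown bottle of middle height by turning it over in the air, clear of the bench, until its cap points steeply down (at least 30 degrees below level) for about half a second. Then turn it upright again and stand it on its base in the small steel tray, setting it down without dropping it, and let go. Leave the taller slim bottle and the squat jar where they stand.

Things in the scene. Friction and masses are not known exactly. Their poses are not given: they have to be found in the camera images.
- bottle_mid (a point): Centre (half-way up, 50 mm above its underside) of the bottle to be mixed: loose, brown, round, rigid, tightly closed, 100 mm tall, about 0.13 to 0.25 kg. Its straight body is 46 mm in diameter from the underside to 70 mm up; a shoulder narrows it to 26 mm at 80 mm up; a white screw cap 32 mm in diameter covers the top 20 mm. z points from base to cap. It starts upright on the bench (z = 0), at any yaw; x and y mean nothing.
- tray: Fixed square tray of bare steel, 112 x 112 mm outside, open above, with a flat floor 104 x 104 mm inside, about 5 mm above the bench, and a 4 mm thick rim whose top is 10 mm above the bench. Origin: centre of its underside, on the bench. x and y run along its sides, z up. A bottle standing on its floor has its centre about 55 mm above the bench.
- slim_mid (a point): Centre (half-way up) of the taller slim brown bottle with a white cap, to be left alone: loose, upright, 32 mm in diameter and 130 mm tall, z up.
- jar_mid (a point): Centre (half-way up) of the squat brown jar with a wide white lid, to be left alone: loose, upright, 62 mm in diameter and 62 mm tall, z up.

How it is judged:
On the way:
1. The bottle is upside down in the air: cap more than about 25 degrees below level, its centre over 120 mm above the bench, for 0.3 s (angle between bottle_mid's own z axis and vertical above 2 rad and height (world z) of bottle_mid above 0.12 m), for 0.3 s.
At the end, for the whole second after the job is handed in: The bottle, having been inverted, stands upright (within 8 degrees) and at rest on the floor of the steel tray, inside its rim (centre within 35 mm of the tray's centre along each side, 49 to 60 mm above the bench), and the slim bottle and the jar stand within 30 mm of where they started (angle between bottle_mid's own z axis and vertical below 0.15 rad and x of bottle_mid in the frame of tray between -0.035 and 0.035 m and y of bottle_mid in the frame of tray between -0.035 and 0.035 m and height (world z) of bottle_mid between 0.049 and 0.06 m and linear speed of bottle below 0.02 m/s and distance of each of slim_mid, jar_mid from where it was at the start of the episode below 0.03 m); the robot touches nothing.
It fails at once if The bottle is dropped or slammed into the tray (over 60 N between them) (contact force between bottle and tray above 60 N).
It fails at once if The slim bottle or the jar is knocked over or carried off (angle between any of slim_mid, jar_mid's own z axis and vertical above 0.5 rad or distance of any of slim_mid, jar_mid from where it was at the start of the episode above 0.06 m).
It also fails if it takes over 54 s, if anything falls off the work surface, if the arm or the gripper's body presses on something with over 40 N, if the wrist force passes 120 N, or if a joint passes its speed limit or range.

### The arm

A 6-joint arm with a two-finger parallel gripper is mounted at the origin on the work surface. World frame = base frame: x ahead of the robot, y to its left, z up, the work surface at z = 0. Lengths are in m, angles in rad, forces in N, time in s.
With the tool pointing down it reaches from about 0.425 to 0.95 m from the base axis. Payload 3.5 kg.
Tool frame: the origin (TCP) lies midway between the tips of the shut fingers; the grasp point (between the pads) lies 19 mm behind it (manip.pinch_z is the distance from the TCP to the grasp point, in m); z points along the fingers, y is the line along which they close (so a half turn about z gives the same grasp; the last joint's range is limited). The gripper opens to 85 mm and grips with 20 to 120 N. Pads are 22 mm wide; open, the fingers measure 114 mm over their backs; the gripper's body (76 mm by 85 mm) begins 54 mm behind the grasp point. The pads swing forward as they close: fully open they stand 13 mm farther back than shut.
Start: joints at [-1.475, 0.286, 1.577, -0, 1.279, -0.15], TCP at [0.164, -0.655, 0.231] pointing down, gripper open.
Joint ranges: [-2.77, 2.77], [-0.9, 2.22], [0.21, 2.48], [-1.53, 4.67], [0.24, 2.81], [-2.84, 2.84]. Speed limits (rad/s): [2.79, 2.79, 3.14, 3.14, 3.14, 3.14].

### API

Orientations are given as a 3x3 rotation matrix whose columns are the frame's x, y, z axes.
In Python, from cell import manip gives the robot as it stands.
- The arm moves only by the tool step_arm, never from a script. Its arguments are lists of equal length, an entry for each row: "dp": the shift along the tool's x, y, z as a fraction of full scale, a list of three; "roll": the turn about the tool's z as a fraction of full scale; "jaw": the opening, from 0 (shut) to 1 (fully open). A call has 1 to 12 rows; each row shifts and turns the commanded pose from where the row before left it, along the tool's axes as they then stand; what a row does not reach is not made up. Full scale, the value 1, is 0.25 m for a shift and 2 pi rad for a turn. A row lasts 1/12 s, in which the tool goes at most 41.7 mm and 7.16 degrees, less where a joint would pass 70% of its speed; a pose out of reach is approached as far as the arm can. A call with a number of a shift or a turn outside -1 to 1 is refused whole. A call with a gripper value outside its range is refused whole. The fingers move at their own pace and stop on an object; "newtons" is the grip in N (left out, the last holds). Time passes only in rows, so rows that do not move let the fingers close. It gives the time, the measured TCP pose, the force, the opening and the grip force at its end, in the units of the state.
- manip.sense(): the state, without advancing time (a new reading comes with each control period).
- manip.capture(name): name is "side" or "top" or "wrist"; returns (picture, depth): 400x640x3 uint8, red, green, blue; 400x640 float32, m along the optical axis (not along the pixel's ray), 0 where there is no reading.
- manip.calibration(name): a dict with "fx", "fy", "cx", "cy" (pixels), "rvec" (rotation vector, rad) and "tvec" (3), from world to camera coordinates, as OpenCV has them; the wrist camera has in their place "tool_from_camera" (4x4, takes a point from camera to tool coordinates, whose origin is the TCP and whose axes are the flange's). Camera axes: x right, y down, z forward; pixel columns grow to the right and rows downward; lengths in m; the calibration is good to about 2 mm. A picture is of the moment at which its call begins: read the wrist's pose just before it. calibration takes no time and is no camera call.
- manip.job_done(): hands the job in; it is judged then, once.
The state is a dict: "time": time; "qpos": joint angles; "qd": joint speeds; "joint_efforts": joint torques, N m; "position": TCP position; "tool_rot": TCP orientation; "force": force on the tool from outside, world axes, zero at the start; "moment": the same for the moment, N m; "gripper_width": finger opening in m; "finger_force": force on a finger pad.
Only numpy, scipy, OpenCV 4.12 (cv2) and the standard library are available. Lean on these libraries where they do the work, as an engineer would, in place of code of your own. Each camera call takes 0.05 s, during which the arm holds its last target. There are 200 camera calls.

## Working session

There is one attempt and no reset: what is moved stays moved. The work goes in short steps, Python scripts to look and compute and a tool call to move; the robot and the scene stay as the last step left them, time stands still between calls to the robot, and variables do not carry over. Pictures are saved under pics/ and viewed, at most 10 in all, crops included, and the job is handed in when it is done.

Besides the shell and the picture viewer there is one more tool, called as name([rows], argument=value, ...), one row to a line, values as JSON. step_arm: Moves the arm, as the interface text tells. Its arguments: {"type":"object","properties":{"dp":{"type":"array","items":{"type":"array","items":{"type":"number"}}},"roll":{"type":"array","items":{"type":"number"}},"jaw":{"type":"array","items":{"type":"number"}},"newtons":{"type":"number"}},"required":["dp","roll","jaw"]}

View pics/top.png

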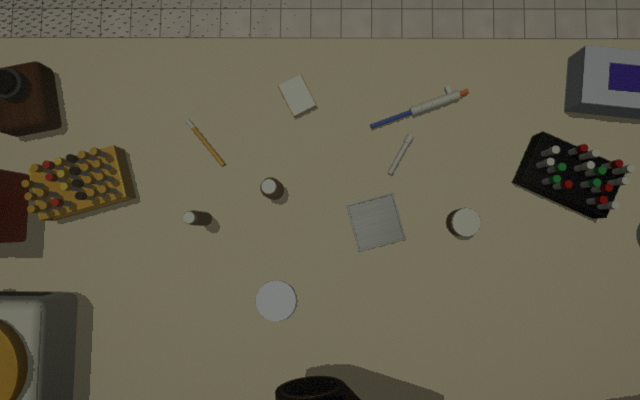

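View pics/side.png

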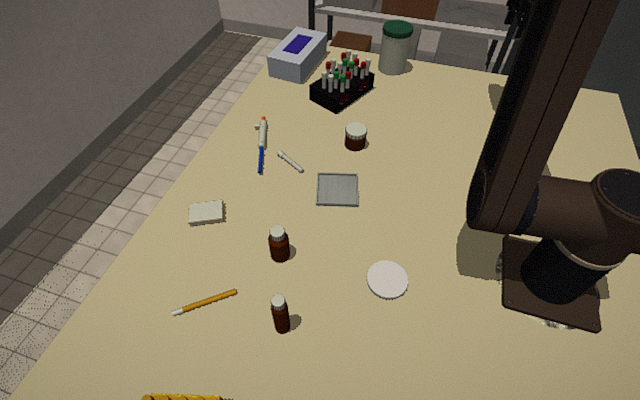

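The top view shows the target bottle's cap at about (269,187), the slim bottle's at (190,218), the tray centred at (377,222) and the jar's lid at (464,222). The side view shows the same things at (278,243), (280,313), (337,190) and (355,136).

```bash
cat > h.py <<'E'
import numpy as np,cv2
from cell import manip
def ray(n,uv,z):
    c=manip.calibration(n);R=cv2.Rodrigues(c['rvec'])[0];o=-R.T@c['tvec']
    d=R.T@np.array([(uv[0]-c['cx'])/c['fx'],(uv[1]-c['cy'])/c['fy'],1]);return o+d*(z-o[2])/d[2]
def st():
    s=manip.sense();R=np.array(s['tool_rot']);print('t',round(float(s['time']),2),'p',np.round(s['position'],4),'q',np.round(s['qpos'],3),'\n',np.round(R,3).tolist(),'F',np.round(s['force'],1),'w',round(float(s['gripper_width']),4),'ff',s['finger_force']);return s,R
E
python3 - <<'E'
from h import *
p=np.load('top.npz')['p'];hsv=cv2.cvtColor(p,cv2.COLOR_RGB2HSV)
for nm,(u,v),r,z in(('mid',(269,187),12,.1),('slim',(190,218),12,.13),('jar',(464,222),22,.062)):
    m=np.zeros(p.shape[:2],np.uint8);cv2.circle(m,(u,v),r,255,-1)
    m&=((hsv[...,1]<75)&(hsv[...,2]>90)).astype(np.uint8)*255
    c=max(cv2.findContours(m,0,2)[0],key=cv2.contourArea);e=cv2.minEnclosingCircle(c)
    w=ray('top',e[0],z);x=ray('top',(e[0][0]+e[1],e[0][1]),z);print(nm,e,w,'diam',2*np.linalg.norm(x-w))
m=np.zeros(p.shape[:2],np.uint8);m[185:260,335:415]=255
m&=(hsv[...,1]<50).astype(np.uint8)*255
c=max(cv2.findContours(m,0,2)[0],key=cv2.contourArea);r=cv2.minAreaRect(c);b=cv2.boxPoints(r)
w=np.array([ray('top',q,.008) for q in b]);print(r,w,w.mean(0),np.linalg.norm(w-np.roll(w,1,0),axis=1))
for nm,uv,z in(('mid',(278,229),.1),('slim',(278,298),.13),('jar',(355,129),.062),('tray',(337,190),.01)):print(nm,ray('side',uv,z))
E
```

```text
mid ((269.0, 187.0), 12.000100135803223) [0.59340002 0.12125115 0.1       ] diam 0.051181947901006435
slim ((190.0, 218.0), 12.000100135803223) [0.52517244 0.27889043 0.13      ] diam 0.049703428107582735
jar ((464.0, 222.0), 22.000099182128906) [ 0.52404096 -0.30108853  0.062     ] diam 0.09529528385730845
((375.54730224609375, 221.67868041992188), (49.984352111816406, 49.72845458984375), 75.17352294921875) [[ 0.56392472 -0.04308754  0.008     ]
 [ 0.59448792 -0.15400097  0.008     ]
 [ 0.48353036 -0.18325165  0.008     ]
 [ 0.45322171 -0.073252    0.008     ]] [ 0.52379118 -0.11339804  0.008     ] [0.11473905 0.11504738 0.11474834 0.11409881]
mid [0.59655292 0.11826915 0.1       ]
slim [0.52972292 0.27890421 0.13      ]
jar [ 0.52817749 -0.30272501  0.062     ]
tray [ 0.52347449 -0.10548791  0.01      ]
```

step_arm([
  [0,0,-0.16],
  [0,0,-0.16],
  [0,0,-0.16],
  [0,0,-0.16],
], roll=[0,0,0,0], jaw=[1,1,1,1])

```text
time: 0.43
position: [0.1642, -0.6542, 0.3921]
tool_rot: [[0.97, 0.243, -0.0], [0.243, -0.97, 0.002], [0.0, -0.002, -1.0]]
force: [0.1, -0.7, -0.2]
gripper_width: 0.0854
finger_force: 0.0
```

step_arm([
  [0,0,-0.16],
  [0,0,-0.16],
  [0,0,-0.16],
  [0,0,-0.16],
  [0,0,-0.16],
  [0,0,-0.16],
  [0,0,-0.16],
  [0,0,-0.16],
], roll=[0,0,0,0,0,0,0,0], jaw=[1,1,1,1,1,1,1,1])

```text
time: 1.1
position: [0.1643, -0.6537, 0.7119]
tool_rot: [[0.97, 0.243, 0.0], [0.243, -0.97, -0.0], [-0.0, 0.0, -1.0]]
force: [0.0, -1.8, 1.6]
gripper_width: 0.0851
finger_force: 0.0
```

```bash
python3 -c "
from h import *
st()"
```

```text
t 1.1 p [ 0.1643 -0.6537  0.7119] q [-1.475  0.45   0.488  0.     2.203 -0.15 ] 
 [[0.97, 0.243, 0.0], [0.243, -0.97, -0.0], [-0.0, 0.0, -1.0]] F [ 0.  -1.8  1.6] w 0.0851 ff 0.0
```

step_arm([
  [0,0,-0.16],
  [0,0,-0.16],
  [0,0,-0.16],
  [0,0,-0.16],
  [0,0,-0.16],
  [0,0,-0.16],
  [0,0,-0.16],
  [0,0,-0.16],
], roll=[0,0,0,0,0,0,0,0], jaw=[1,1,1,1,1,1,1,1])

```text
time: 1.77
position: [0.1338, -0.5339, 0.8552]
tool_rot: [[0.97, 0.243, 0.02], [0.243, -0.967, -0.078], [0.0, 0.08, -0.997]]
force: [0.2, -1.0, 0.1]
gripper_width: 0.0855
finger_force: 0.0
```

```bash
python3 -c "
from h import *
st()"
```

```text
t 1.77 p [ 0.1338 -0.5339  0.8552] q [-1.517  0.403  0.211  0.024  2.448 -0.173] 
 [[0.97, 0.243, 0.02], [0.243, -0.967, -0.078], [0.0, 0.08, -0.997]] F [ 0.2 -1.   0.1] w 0.0855 ff 0.0
```

step_arm([
  [0,0.16,0],
  [0,0.16,0],
  [0,0.16,0],
  [0,0.16,0],
  [0,0.16,0],
  [0,0.16,0],
  [0,0.16,0],
  [0,0.16,0],
], roll=[0,0,0,0,0,0,0,0], jaw=[1,1,1,1,1,1,1,1])

```text
time: 2.43
position: [0.1804, -0.7199, 0.7285]
tool_rot: [[0.97, 0.24, 0.043], [0.243, -0.955, -0.169], [0.0, 0.174, -0.985]]
force: [-0.0, 0.3, 0.8]
gripper_width: 0.0851
finger_force: 0.0
```

```bash
python3 -c "
from h import *
st()"
```

```text
t 2.43 p [ 0.1804 -0.7199  0.7285] q [-1.47   0.616  0.212  0.03   2.141 -0.127] 
 [[0.97, 0.24, 0.043], [0.243, -0.955, -0.169], [0.0, 0.174, -0.985]] F [-0.   0.3  0.8] w 0.0851 ff 0.0
```

step_arm([
  [0,0.7,-0.5],
  [0,0.7,-0.5],
  [0,0.7,-0.5],
  [0,0.7,-0.5],
  [0,0.7,-0.5],
  [0,0.7,-0.5],
], roll=[0,0,0,0,0,0], jaw=[1,1,1,1,1,1])

```text
time: 2.93
position: [0.1833, -0.7301, 0.7551]
tool_rot: [[0.97, 0.232, 0.072], [0.243, -0.926, -0.29], [-0.001, 0.298, -0.954]]
force: [0.5, -0.3, 0.9]
gripper_width: 0.0852
finger_force: 0.0
```

```bash
python3 -c "
from h import *
st()"
```

```text
t 2.93 p [ 0.1833 -0.7301  0.7551] q [-1.474  0.589  0.21   0.049  2.042 -0.12 ] 
 [[0.97, 0.232, 0.072], [0.243, -0.926, -0.29], [-0.001, 0.298, -0.954]] F [ 0.5 -0.3  0.9] w 0.0852 ff 0.0
```

step_arm([
  [0,0.8,-0.4],
  [0,0.8,-0.4],
  [0,0.8,-0.4],
  [0,0.9,-0.3],
  [0,0.9,-0.3],
  [0,0.9,-0.3],
  [0,0.9,-0.2],
  [0,0.9,-0.2],
  [0,0.9,-0.2],
  [0,1,-0.1],
  [0,1,-0.1],
  [0,1,-0.1],
], roll=[0,0,0,0,0,0,0,0,0,0,0,0], jaw=[1,1,1,1,1,1,1,1,1,1,1,1])

```text
time: 3.93
position: [0.2052, -0.8185, 0.7506]
tool_rot: [[0.97, 0.206, 0.129], [0.243, -0.822, -0.515], [0.0, 0.531, -0.847]]
force: [0.4, -0.4, -0.6]
gripper_width: 0.0852
finger_force: 0.0
```

```bash
python3 -c "
from h import *
st()"
```

```text
t 3.93 p [ 0.2052 -0.8185  0.7506] q [-1.467  0.634  0.211  0.077  1.741 -0.108] 
 [[0.97, 0.206, 0.129], [0.243, -0.822, -0.515], [0.0, 0.531, -0.847]] F [ 0.4 -0.4 -0.6] w 0.0852 ff 0.0
```

```bash
cat > kin.py <<'E'
import numpy as np
from scipy.spatial.transform import Rotation as Ro
from scipy.optimize import least_squares
D=np.array([[.287,1.578,1.279,.6745,.2305],[.45,.488,2.203,.674,.7119],[.403,.211,2.448,.5504,.8552],[.616,.212,2.141,.7422,.7285],[.589,.21,2.042,.7528,.7551],[.634,.211,1.741,.8438,.7506]])
rows=[];b=[]
for q2,q3,q5,r,z in D:
    s=q2+q3;t=s+q5
    rows+=[[0,np.sin(q2),np.sin(s),np.cos(s),np.sin(t)],[1,np.cos(q2),np.cos(s),-np.sin(s),np.cos(t)]];b+=[r,z]
P=np.linalg.lstsq(np.array(rows),np.array(b),rcond=None)[0]
lo=np.array([-2.77,-.9,.21,-1.53,.24,-2.84]);hi=np.array([2.77,2.22,2.48,4.67,2.81,2.84])
E=lambda a,q:Ro.from_euler(a,q).as_matrix()
def fk(q,off=np.pi/2):
    h,L1,L2,a3,d=P
    R1=E('z',q[0])@E('y',q[1]);R3=R1@E('y',q[2]);R6=R3@E('z',q[3])@E('y',q[4])@E('z',q[5]+off)
    return np.array([0,0,h])+R1@[0,0,L1]+R3@[a3,0,L2]+R6@[0,0,d],R6
def ik(p,R,q0):
    f=lambda q:np.r_[(fk(q)[0]-p)*5,Ro.from_matrix(fk(q)[1].T@R).as_rotvec()]
    r=least_squares(f,np.clip(q0,lo+.01,hi-.01),bounds=(lo,hi));return r.x,r.cost
if __name__=='__main__':
    print(P,np.abs(np.array(rows)@P-b).max())
    from cell import manip
    s=manip.sense();p,R=fk(s['qpos']);print(p-s['position'],np.round(R-s['tool_rot'],3).tolist())
    rng=np.random.default_rng(0)
    for nm,c in(('bot',[.595,.12,.045]),('tray',[.524,-.113,.05])):
      for phi in(0,20,35,50):
        for psi in range(-180,180,45):
            a=np.arctan2(c[1],c[0])+np.radians(psi);f=np.radians(phi)
            z=np.array([np.cos(f)*np.cos(a),np.cos(f)*np.sin(a),-np.sin(f)]);y=np.array([-np.sin(a),np.cos(a),0])
            best=[]
            for sg in(1,-1):
                R=np.c_[np.cross(sg*y,z),sg*y,z]
                for k in range(12):
                    q,co=ik(np.array(c)+.019*z,R,rng.uniform(lo,hi))
                    if co<1e-6: best.append((sg,np.round(q,2).tolist()))
            if best:print(nm,phi,psi,[b for i,b in enumerate(best) if b not in best[:i]])
E
timeout 500 python3 kin.py
```

```text
[0.2233397  0.45700834 0.57502596 0.02070158 0.24549449] 0.003434902430699549
[-0.09979603 -0.01864581 -0.00084872] [[-0.0, -0.0, -0.0], [-0.0, -0.0, 0.0], [-0.0, -0.0, 0.0]]
bot 0 -180 [(1, [0.2, 1.1, 1.17, 0.0, 2.44, 1.57]), (-1, [0.2, 1.1, 1.17, -0.0, 2.44, -1.57])]
bot 0 -135 [(1, [0.4, 1.02, 1.33, -0.75, 2.21, 1.06]), (-1, [0.4, 1.02, 1.33, -0.75, 2.21, -2.08])]
bot 0 -90 [(1, [0.56, 0.83, 1.7, -1.27, 1.77, 1.0]), (-1, [0.56, 0.83, 1.7, -1.27, 1.77, -2.14])]
bot 0 -45 [(1, [0.54, 0.65, 2.1, 4.3, 1.41, 1.22]), (-1, [0.54, 0.65, 2.1, 4.3, 1.41, -1.92])]
bot 0 0 [(1, [0.2, 0.58, 2.3, 3.14, 1.31, 1.57]), (-1, [0.2, 0.58, 2.3, 3.14, 1.31, -1.57])]
bot 0 45 [(1, [-0.15, 0.65, 2.1, 1.98, 1.41, 1.92]), (-1, [-0.15, 0.65, 2.1, 1.98, 1.41, -1.22])]
bot 0 90 [(1, [-0.16, 0.83, 1.7, 1.27, 1.77, 2.14]), (-1, [-0.16, 0.83, 1.7, 1.27, 1.77, -1.0])]
bot 0 135 [(1, [-0.01, 1.02, 1.33, 0.75, 2.21, 2.08]), (-1, [-0.01, 1.02, 1.33, 0.75, 2.21, -1.06])]
bot 20 -180 [(1, [0.2, 0.96, 1.26, -0.0, 2.14, 1.57]), (-1, [0.2, 0.96, 1.26, 0.0, 2.14, -1.57])]
bot 20 -135 [(1, [0.4, 0.88, 1.41, -0.6, 1.95, 1.1
[... 4383 characters left out ...]
0.21, 0.58, 1.68, 0.0, 1.58, 1.57]), (-1, [-0.21, 0.58, 1.68, 0.0, 1.58, -1.57])]
tray 50 -135 [(1, [-0.05, 0.53, 1.77, -0.39, 1.46, 1.11]), (-1, [-0.05, 0.53, 1.77, -0.39, 1.46, -2.03])]
tray 50 -90 [(1, [0.05, 0.38, 1.99, -0.76, 1.13, 0.73]), (-1, [0.05, 0.38, 1.99, -0.76, 1.13, -2.42])]
tray 50 -45 [(1, [0.02, 0.19, 2.24, -1.15, 0.64, 0.38]), (-1, [0.02, 0.19, 2.24, -1.15, 0.64, -2.76])]
tray 50 45 [(1, [-0.45, 0.19, 2.24, 1.15, 0.64, 2.76]), (-1, [-0.45, 0.19, 2.24, 1.15, 0.64, -0.38])]
tray 50 90 [(1, [-0.48, 0.38, 1.99, 0.76, 1.13, 2.42]), (-1, [-0.48, 0.38, 1.99, 0.76, 1.13, -0.73])]
tray 50 135 [(1, [-0.37, 0.53, 1.77, 0.39, 1.46, 2.03]), (-1, [-0.37, 0.53, 1.77, 0.39, 1.46, -1.11])]
```

step_arm([
  [-0.16,-0.04,-0.01],
  [-0.16,-0.04,-0.01],
  [-0.16,-0.04,-0.01],
  [-0.16,-0.04,-0.01],
  [-0.16,-0.04,-0.01],
  [-0.16,-0.04,-0.01],
  [-0.16,-0.05,-0.01],
  [-0.16,-0.05,-0.01],
  [-0.16,-0.05,-0.01],
  [-0.16,-0.05,-0.01],
  [-0.16,-0.05,-0.01],
  [-0.16,-0.05,-0.01],
], roll=[0,0,0,0,0,0,0,0,0,0,0,0], jaw=[1,1,1,1,1,1,1,1,1,1,1,1])

```text
time: 4.93
position: [-0.2922, -0.8073, 0.7057]
tool_rot: [[0.97, 0.206, 0.128], [0.243, -0.822, -0.515], [-0.001, 0.531, -0.848]]
force: [-0.4, -0.6, -0.4]
gripper_width: 0.0855
finger_force: 0.0
```

```bash
cat > tools.py <<'E'
from h import *
import sys
s,R=st()
# world unit dirs -> dp
def w2t(v): return np.round(R.T@np.array(v,float),3).tolist()
print('tool z az/el',np.degrees(np.arctan2(R[1,2],R[0,2])),np.degrees(np.arcsin(R[2,2])))
for a in sys.argv[1:]:
    az,el=map(float,a.split(','));az,el=np.radians([az,el])
    print(a,w2t([np.cos(el)*np.cos(az),np.cos(el)*np.sin(az),np.sin(el)]))
E
python3 tools.py -120,45 -110,60
```

```text
t 4.93 p [-0.2922 -0.8073  0.7057] q [-2.151  0.682  0.233  0.412  1.804 -0.642] 
 [[0.97, 0.206, 0.128], [0.243, -0.822, -0.515], [-0.001, 0.531, -0.848]] F [-0.4 -0.6 -0.4] w 0.0855 ff 0.0
tool z az/el -76.01295055918665 -57.94490153374687
-120,45 [-0.492, 0.806, -0.329]
-110,60 [-0.281, 0.811, -0.514]
```

step_arm([
  [-0.49,0.81,-0.33],
  [-0.49,0.81,-0.33],
  [-0.49,0.81,-0.33],
  [-0.49,0.82,-0.28],
  [-0.49,0.82,-0.28],
  [-0.49,0.82,-0.28],
  [-0.48,0.84,-0.2],
  [-0.48,0.84,-0.2],
  [-0.48,0.84,-0.2],
  [-0.48,0.85,-0.12],
  [-0.48,0.85,-0.12],
  [-0.48,0.85,-0.12],
], roll=[0,0,0,0,0,0,0,0,0,0,0,0], jaw=[1,1,1,1,1,1,1,1,1,1,1,1])

```text
time: 5.93
position: [-0.3198, -0.8276, 0.774]
tool_rot: [[0.982, 0.185, 0.042], [0.158, -0.673, -0.722], [-0.105, 0.716, -0.69]]
force: [0.6, -0.6, -0.8]
gripper_width: 0.0857
finger_force: 0.0
```

```bash
python3 tools.py -120,45 -120,60
```

```text
t 5.93 p [-0.3198 -0.8276  0.774 ] q [-2.182  0.656  0.212  0.465  1.585 -0.639] 
 [[0.982, 0.185, 0.042], [0.158, -0.673, -0.722], [-0.105, 0.716, -0.69]] F [ 0.6 -0.6 -0.8] w 0.0857 ff 0.0
tool z az/el -86.65453069283986 -43.66751901821061
-120,45 [-0.519, 0.853, -0.061]
-120,60 [-0.405, 0.865, -0.296]
```

step_arm([
  [-0.52,0.85,-0.06],
  [-0.52,0.85,-0.06],
  [-0.52,0.85,-0.06],
  [-0.52,0.85,0.0],
  [-0.52,0.85,0.0],
  [-0.52,0.85,0.0],
  [-0.52,0.83,0.06],
  [-0.52,0.83,0.06],
  [-0.52,0.83,0.06],
  [-0.52,0.83,0.12],
  [-0.52,0.83,0.12],
  [-0.52,0.83,0.12],
], roll=[0,0,0,0,0,0,0,0,0,0,0,0], jaw=[1,1,1,1,1,1,1,1,1,1,1,1])

```text
time: 6.93
position: [-0.357, -0.8482, 0.8356]
tool_rot: [[0.981, 0.186, -0.05], [0.046, -0.481, -0.876], [-0.187, 0.857, -0.48]]
force: [-0.2, -0.0, 0.1]
gripper_width: 0.0855
finger_force: 0.0
```

```bash
python3 tools.py -120,45 -120,60
```

```text
t 6.93 p [-0.357  -0.8482  0.8356] q [-2.212  0.643  0.211  0.521  1.332 -0.658] 
 [[0.981, 0.186, -0.05], [0.046, -0.481, -0.876], [-0.187, 0.857, -0.48]] F [-0.2 -0.   0.1] w 0.0855 ff 0.0
tool z az/el -93.28718253930488 -28.705947941754964
-120,45 [-0.508, 0.834, 0.214]
-120,60 [-0.428, 0.904, -0.024]
```

step_arm([
  [-0.5,0.85,0.1],
  [-0.5,0.85,0.1],
  [-0.5,0.85,0.1],
  [-0.5,0.85,0.1],
  [-0.5,0.83,0.18],
  [-0.5,0.83,0.18],
  [-0.5,0.83,0.18],
  [-0.5,0.83,0.18],
  [-0.5,0.82,0.25],
  [-0.5,0.82,0.25],
  [-0.5,0.82,0.25],
  [-0.5,0.82,0.25],
], roll=[0,0,0,0,0,0,0,0,0,0,0,0], jaw=[1,1,1,1,1,1,1,1,1,1,1,1])

```text
time: 7.93
position: [-0.3827, -0.8303, 0.9243]
tool_rot: [[0.969, 0.208, -0.137], [-0.077, -0.271, -0.959], [-0.236, 0.94, -0.247]]
force: [-0.2, -0.1, -0.2]
gripper_width: 0.085
finger_force: 0.0
```

```bash
python3 tools.py -120,45 -120,60
```

```text
t 7.93 p [-0.3827 -0.8303  0.9243] q [-2.251  0.599  0.211  0.584  1.123 -0.671] 
 [[0.969, 0.208, -0.137], [-0.077, -0.271, -0.959], [-0.236, 0.94, -0.247]] F [-0.2 -0.1 -0.2] w 0.085 ff 0.0
tool z az/el -98.1065561254093 -14.288696066903213
-120,45 [-0.462, 0.757, 0.461]
-120,60 [-0.413, 0.88, 0.236]
```

```bash
cat > kin.py <<'E'
import numpy as np
from scipy.spatial.transform import Rotation as Ro
from scipy.optimize import least_squares
lo=np.array([-2.77,-.9,.21,-1.53,.24,-2.84]);hi=np.array([2.77,2.22,2.48,4.67,2.81,2.84])
E=lambda a,q:Ro.from_euler(a,q).as_matrix()
D=[([-1.475,.287,1.578,0,1.279,-.15],[.164,-.654,.2305]),([-1.475,.45,.488,0,2.203,-.15],[.1643,-.6537,.7119]),([-1.517,.403,.211,.024,2.448,-.173],[.1338,-.5339,.8552]),
([-1.47,.616,.212,.03,2.141,-.127],[.1804,-.7199,.7285]),([-1.467,.634,.211,.077,1.741,-.108],[.2052,-.8185,.7506]),([-2.151,.682,.233,.412,1.804,-.642],[-.2922,-.8073,.7057]),
([-2.182,.656,.212,.465,1.585,-.639],[-.3198,-.8276,.774]),([-2.212,.643,.211,.521,1.332,-.658],[-.357,-.8482,.8356]),([-2.251,.599,.211,.584,1.123,-.671],[-.3827,-.8303,.9243])]
def fk(q,P):
    a1,o,h,L1,L2,a3,d=P
    R0=E('z',q[0]);R1=R0@E('y',q[1]);R3=R1@E('y',q[2]);R6=R3@E('z',q[3])@E('y',q[4])@E('z',q[5]+np.pi/2)
    return np.array([0,0,h])+R0@[a1,o,0]+R1@[0,0,L1]+R3@[a3,0,L2]+R6@[0,0,d],R6
r=least_squares(lambda P:np.concatenate([fk(q,P)[0]-p for q,p in D]),[0,.1,.2,.45,.55,0,.25]);P=r.x
def ik(p,R,q0):
    f=lambda q:np.r_[(fk(q,P)[0]-p)*5,Ro.from_matrix(fk(q,P)[1].T@R).as_rotvec()]
    r=least_squares(f,np.clip(q0,lo+.001,hi-.001),bounds=(lo,hi));return r.x,r.cost
def path(p0,R0,p1,R1,q,n=10):
    dr=Ro.from_matrix(R0.T@R1).as_rotvec()
    for k in range(1,n+1):
        q,c=ik(p0+(p1-p0)*k/n,R0@Ro.from_rotvec(dr*k/n).as_matrix(),q)
        if c>1e-5:print('  bad at',k/n,c,np.round(q,2))
    return q
E
cat > plan.py <<'E'
from kin import *
from cell import manip
print(np.round(P,3),np.abs(r.fun).max())
s=manip.sense();R=np.array(s['tool_rot']);p=np.array(s['position']);z=R[:,2];q=np.array(s['qpos'])
for sg in(1,-1):
    y=sg*np.cross([0,0,1],z);y/=np.linalg.norm(y);Rg=np.c_[np.cross(y,z),y,z]
    rv=Ro.from_matrix(R.T@Rg).as_rotvec();print('sg',sg,'roll',rv)
    pts=[np.array(a) for a in([-.2,-.55,.7],[.3,-.5,.5],[.57,.0,.4],[.595,.24,.1],[.595,.12,.045])]
    qq=q;pp=p;RR=R
    for t in pts:
        qq=path(pp,RR,t,Rg,qq);pp=t;RR=Rg;print(t,np.round(qq,2))
    up=np.array([.575,.02,.3]);qu=path(pp,RR,up,Rg,qq);print('up',np.round(qu,2))
    for d in(1,-1):
        R2=Rg@E('z',d*np.pi);print('inv',d);qi=path(up,Rg,up,Rg@E('z',d*np.pi*.5),qu);qi=path(up,Rg@E('z',d*np.pi*.5),up,R2,qi);print(np.round(qi,2))
    t=np.array([.524,-.113,.05]);print('tray',np.round(path(up,Rg,t,Rg,qu),2))
E
python3 plan.py
```

```text
[0.001 0.101 0.241 0.442 0.572 0.021 0.249] 0.0005841636547188056
sg 1 roll [-4.57478966e-17 -1.03317960e-16 -1.32450417e+00]
[-0.2  -0.55  0.7 ] [-2.35 -0.52  1.81  0.91  0.82 -2.47]
[ 0.3 -0.5  0.5] [-0.9  -0.35  2.05 -1.35  0.8  -0.06]
[0.57 0.   0.4 ] [ 0.22  0.25  1.66 -1.21  1.82  0.43]
[0.595 0.24  0.1  ] [ 0.52  0.88  1.34 -0.94  1.9   0.85]
[0.595 0.12  0.045] [ 0.38  0.85  1.52 -1.02  1.73  0.91]
up [ 0.25  0.37  1.7  -1.16  1.78  0.59]
inv 1
  bad at 0.5 0.005019788573339822 [ 0.24  0.37  1.69 -1.14  1.78  2.84]
  bad at 0.6 0.030181581067544507 [ 0.24  0.35  1.67 -1.12  1.77  2.84]
  bad at 0.7 0.07648550143618901 [ 0.23  0.34  1.66 -1.1   1.76  2.84]
  bad at 0.8 0.14383344083929528 [ 0.22  0.32  1.65 -1.08  1.74  2.84]
  bad at 0.9 0.23200886983089794 [ 0.21  0.3   1.64 -1.05  1.72  2.84]
  bad at 1.0 0.3405676137061988 [ 0.19  0.27  1.64 -1.02  1.69  2.84]
[ 0.19  0.27  1.64 -1.02  1.69  2.84]
inv -1
[ 0.25  0.37  1.7  -1.16  1.78 -2.55]
tray [ 0.05  0.63  1.92 -1.28  1.47  0.99]
sg -1 roll [-1.10519052e-16  4.89364501e-17  1.81708848e+00]
[-0.2  -0.55  0.7 ] [-2.35 -0
[... 5114 characters left out ...]
1.69 -0.99  1.62  2.84]
  bad at 0.2 0.3850677112197085 [ 0.13  0.23  1.74 -0.95  1.55  2.84]
  bad at 0.3 0.4055915502071784 [ 0.09  0.22  1.79 -0.92  1.47  2.84]
  bad at 0.4 0.42494563115450007 [ 0.05  0.2   1.83 -0.88  1.4   2.84]
  bad at 0.5 0.44316680239748046 [ 0.01  0.19  1.88 -0.85  1.32  2.84]
  bad at 0.6 0.46032983181216136 [-0.03  0.18  1.92 -0.82  1.24  2.84]
  bad at 0.7 0.47654191359391773 [-0.08  0.18  1.95 -0.8   1.16  2.84]
  bad at 0.8 0.4919343767565381 [-0.12  0.18  1.99 -0.77  1.08  2.84]
  bad at 0.9 0.5066518678961309 [-0.17  0.19  2.02 -0.75  1.01  2.84]
  bad at 1.0 0.5208398010368497 [-0.21  0.2   2.05 -0.73  0.93  2.84]
tray [-0.21  0.2   2.05 -0.73  0.93  2.84]
```

```bash
cat > legs.py <<'E'
from kin import *
from cell import manip
def leg(R,a,b): 
    v=R.T@(np.array(b)-a);n=int(np.ceil(np.linalg.norm(v)/.0415));print(b,'rows',n,'dp',np.round(v/n/.25,4).tolist())
E
cat > a.py <<'E'
from legs import *
s=manip.sense();R=np.array(s['tool_rot']);p=np.array(s['position']);z=R[:,2];q=np.array(s['qpos'])
Rg=R@E('z',-1.3245)
W=[p]+[np.array(a) for a in([.1,-.78,.7],[.5,-.45,.5],[.63,.1,.4],[.63,.27,.2])]
print(np.round(Rg,3).tolist())
for i in range(4):
    leg(R if i==0 else Rg,W[i],W[i+1])
    if i==1: q=path(W[1],R,W[1],Rg,q)
    q=path(W[i],R if i==0 else Rg,W[i+1],R if i==0 else Rg,q);print(np.round(q,2))
E
python3 a.py
```

```text
[[0.035, 0.99, -0.137], [0.244, -0.141, -0.959], [-0.969, 0.0, -0.247]]
[ 0.1  -0.78  0.7 ] rows 13 dp [0.159, -0.0382, -0.0181]
[-1.51 -0.04  1.44 -0.45  0.47  0.21]
[ 0.5  -0.45  0.5 ] rows 14 dp [0.0824, 0.0998, -0.092]
[-0.55  0.01  1.74 -1.38  1.13  0.08]
[0.63 0.1  0.4 ] rows 14 dp [0.0674, 0.0146, -0.1488]
[ 0.34  0.45  1.4  -1.17  1.94  0.41]
[0.63 0.27 0.2 ] rows 7 dp [0.1345, -0.0137, -0.065]
[ 0.53  0.84  1.2  -0.99  2.01  0.69]
```

step_arm([
  [0.159,-0.038,-0.018],
  [0.159,-0.038,-0.018],
  [0.159,-0.038,-0.018],
  [0.159,-0.038,-0.018],
  [0.159,-0.038,-0.018],
  [0.159,-0.038,-0.018],
  [0.159,-0.038,-0.018],
  [0.159,-0.038,-0.018],
  [0.159,-0.038,-0.018],
  [0.159,-0.038,-0.018],
  [0.159,-0.038,-0.018],
  [0.159,-0.038,-0.018],
], roll=[0,0,0,0,0,0,0,0,0,0,0,0], jaw=[1,1,1,1,1,1,1,1,1,1,1,1])

```text
time: 8.93
position: [0.0477, -0.7862, 0.728]
tool_rot: [[0.969, 0.207, -0.135], [-0.076, -0.27, -0.96], [-0.235, 0.94, -0.246]]
force: [0.4, -0.1, -0.0]
gripper_width: 0.0854
finger_force: 0.0
```

step_arm([
  [0,0,0],
  [0,0,0],
  [0,0,0],
  [0,0,0],
  [0,0,0],
  [0,0,0],
  [0,0,0],
  [0,0,0],
  [0,0,0],
  [0,0,0],
  [0,0,0],
], roll=[-0.0192,-0.0192,-0.0192,-0.0192,-0.0192,-0.0192,-0.0192,-0.0192,-0.0192,-0.0192,-0.019], jaw=[1,1,1,1,1,1,1,1,1,1,1])

```text
time: 9.85
position: [0.0459, -0.787, 0.7284]
tool_rot: [[0.028, 0.99, -0.135], [0.245, -0.138, -0.96], [-0.969, -0.006, -0.247]]
force: [0.6, 0.0, -0.4]
gripper_width: 0.0854
finger_force: 0.0
```

```bash
python3 tools.py
cat > b.py <<'E'
from legs import *
s=manip.sense();R=np.array(s['tool_rot']);p=np.array(s['position']);q=np.array(s['qpos'])
for t in([.5,-.45,.5],[.63,.1,.4],[.63,.27,.2]):
    t=np.array(t);leg(R,p,t);q=path(p,R,t,R,q);p=t;print(np.round(q,2))
E
python3 b.py
```

```text
t 9.85 p [ 0.0459 -0.787   0.7284] q [-1.61  -0.042  1.389 -0.212  0.483 -1.363] 
 [[0.028, 0.99, -0.135], [0.245, -0.138, -0.96], [-0.969, -0.006, -0.247]] F [ 0.6  0.  -0.4] w 0.0854 ff 0.0
tool z az/el -98.02962220222349 -14.275626604457338
[ 0.5  -0.45  0.5 ] rows 15 dp [0.0845, 0.1079, -0.0876]
[-0.55  0.01  1.74 -1.38  1.13  0.08]
[0.63 0.1  0.4 ] rows 14 dp [0.0672, 0.0152, -0.1488]
[ 0.34  0.45  1.4  -1.18  1.94  0.41]
[0.63 0.27 0.2 ] rows 7 dp [0.1346, -0.0128, -0.065]
[ 0.53  0.84  1.2  -0.99  2.01  0.68]
```

step_arm([
  [0.085,0.108,-0.088],
  [0.085,0.108,-0.088],
  [0.085,0.108,-0.088],
  [0.085,0.108,-0.088],
  [0.085,0.108,-0.088],
  [0.085,0.108,-0.088],
  [0.085,0.108,-0.088],
  [0.085,0.108,-0.088],
  [0.085,0.108,-0.088],
  [0.085,0.108,-0.088],
  [0.085,0.108,-0.088],
  [0.085,0.108,-0.088],
], roll=[0,0,0,0,0,0,0,0,0,0,0,0], jaw=[1,1,1,1,1,1,1,1,1,1,1,1])

```text
time: 10.85
position: [0.4125, -0.515, 0.5459]
tool_rot: [[0.035, 0.99, -0.134], [0.245, -0.139, -0.96], [-0.969, 0.001, -0.247]]
force: [0.8, 0.0, -0.4]
gripper_width: 0.0859
finger_force: 0.0
```

step_arm([
  [0.085,0.108,-0.088],
  [0.085,0.108,-0.088],
  [0.067,0.015,-0.149],
  [0.067,0.015,-0.149],
  [0.067,0.015,-0.149],
  [0.067,0.015,-0.149],
  [0.067,0.015,-0.149],
  [0.067,0.015,-0.149],
  [0.067,0.015,-0.149],
  [0.067,0.015,-0.149],
  [0.067,0.015,-0.149],
  [0.067,0.015,-0.149],
], roll=[0,0,0,0,0,0,0,0,0,0,0,0], jaw=[1,1,1,1,1,1,1,1,1,1,1,1])

```text
time: 11.85
position: [0.5656, -0.0764, 0.4454]
tool_rot: [[0.035, 0.99, -0.134], [0.246, -0.139, -0.959], [-0.969, 0.0, -0.249]]
force: [0.9, 0.1, -0.6]
gripper_width: 0.0854
finger_force: 0.0
```

```bash
python3 tools.py; sed -i 's/for t in.*/for t in([.63,.13,.4],[.63,.25,.23]):/' b.py
python3 b.py
python3 - <<'E'
from h import *
p,d=manip.capture('wrist');s=manip.sense();np.savez('w1.npz',p=p,d=d,R=s['tool_rot'],x=s['position'])
cv2.imwrite('pics/w1.png',p[...,::-1])
p,d=manip.capture('top');np.savez('top2.npz',p=p,d=d);cv2.imwrite('pics/top2.png',p[...,::-1])
E
```

```text
t 11.85 p [ 0.5656 -0.0764  0.4454] q [ 0.102  0.149  1.689 -1.261  1.729  0.322] 
 [[0.035, 0.99, -0.134], [0.246, -0.139, -0.959], [-0.969, 0.0, -0.249]] F [ 0.9  0.1 -0.6] w 0.0854 ff 0.0
tool z az/el -97.96334185411118 -14.40125496188627
[0.63 0.13 0.4 ] rows 6 dp [0.0647, 0.0234, -0.1302]
[ 0.37  0.48  1.35 -1.16  1.98  0.42]
[0.63 0.25 0.23] rows 6 dp [0.1295, -0.0111, -0.0486]
[ 0.51  0.78  1.24 -1.02  2.01  0.66]
```

View pics/top2.png

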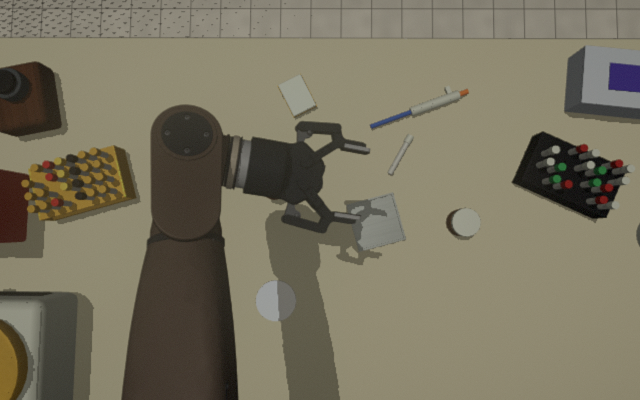

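The top view shows the gripper lying level and pointing to the right (tips at about (365,150) and (355,217)), with the thick forearm running down from the wrist at (187,132). The next check is whether the forearm clears the slim bottle.

```bash
cat > c.py <<'E'
from legs import *
from h import ray
import cv2
c=manip.calibration('top');d=np.load('top2.npz')['d'];v,u=np.nonzero(d>0);Z=d[v,u]
X=np.c_[(u-c['cx'])/c['fx']*Z,(v-c['cy'])/c['fy']*Z,Z];W=(X-c['tvec'])@cv2.Rodrigues(c['rvec'])[0]
W=W[(W[:,2]>.2)&(W[:,0]>-.05)&(abs(W[:,1])<.5)]
def joints(q):
    a1,o,h,L1,L2,a3,dd=P
    R0=E('z',q[0]);R1=R0@E('y',q[1]);R3=R1@E('y',q[2]);S=np.array([0,0,h])+R0@[a1,o,0];el=S+R1@[0,0,L1];w=el+R3@[a3,0,L2];return el,w,R3
s=manip.sense();q=np.array(s['qpos']);R=np.array(s['tool_rot']);p=np.array(s['position'])
el,w,R3=joints(q);L=(W-w)@R3   # forearm frame, origin wrist
for a in np.arange(-.6,.15,.05):
    m=(L[:,2]>a)&(L[:,2]<a+.05)
    if m.sum()>20:print(round(a,2),m.sum(),np.round(np.percentile(L[m],[2,98],axis=0)[:,:2],3).tolist())
sl=np.c_[np.full(14,.528),np.full(14,.279),np.arange(0,.131,.01)]
for az,elv in((-98,14.3),(-98,25),(-110,14.3),(-110,25),(-120,20)):
  f,a=np.radians([elv,az]);z=np.array([np.cos(f)*np.cos(a),np.cos(f)*np.sin(a),-np.sin(f)]);y=np.cross([0,0,1],z);y/=np.linalg.norm(y);Rg=np.c_[np.cross(y,z),y,z]
  g=np.array([.595,.12,.052]);qq,co=ik(g+.019*z,Rg,[.38,.85,1.5,-1.02,1.73,.9]);e2,w2,R32=joints(qq)
  l=(sl-w2)@R32;i=np.argmin(np.hypot(l[:,0],l[:,1]));print(az,elv,co<1e-6,np.round(qq,2),'wrist',np.round(w2,3),'slim top in forearm frame',np.round(l[-1],3), 'tool',np.round((sl[-1]-g)@Rg,3))
E
python3 c.py
```

```text
-0.3 4140 [[-0.051, -0.051], [0.007, 0.046]]
-0.25 5410 [[-0.049, -0.049], [0.004, 0.045]]
-0.2 4329 [[-0.047, -0.046], [0.002, 0.042]]
-0.15 3653 [[-0.06, -0.042], [-0.001, 0.036]]
-0.1 4845 [[-0.062, -0.193], [0.074, 0.02]]
-0.05 7187 [[-0.063, -0.162], [0.043, 0.02]]
0.0 3490 [[-0.063, -0.22], [0.051, 0.018]]
-98 14.3 True [ 0.36  0.83  1.55 -1.04  1.71  0.92] wrist [0.626 0.341 0.109] slim top in forearm frame [ 0.068 -0.024 -0.093] tool [-0.039 -0.088 -0.163]
-98 25 True [ 0.34  0.75  1.59 -0.94  1.57  0.88] wrist [0.624 0.327 0.149] slim top in forearm frame [ 0.088 -0.013 -0.063] tool [-0.008 -0.088 -0.167]
-110 14.3 True [ 0.32  0.89  1.45 -0.91  1.84  0.95] wrist [0.671 0.33  0.109] slim top in forearm frame [ 0.09  -0.003 -0.124] tool [-0.044 -0.117 -0.142]
-110 25 True [ 0.31  0.81  1.5  -0.81  1.7   0.93] wrist [0.666 0.316 0.149] slim top in forearm frame [ 0.11   0.006 -0.093] tool [-0.017 -0.117 -0.148]
-120 20 True [ 0.28  0.88  1.4  -0.75  1.86  0.99] wrist [0.703 0.307 0.131] slim top in forearm frame [ 0.116  0.021 -0.132] tool [-0.038 -0.138 -0.125]
```

```bash
python3 - <<'E'
from h import *
c=manip.calibration('top');R=cv2.Rodrigues(c['rvec'])[0]
D=np.load('top.npz');d=D['d'];v,u=np.mgrid[:400,:640];X=np.dstack([(u-c['cx'])/c['fx']*d,(v-c['cy'])/c['fy']*d,d]);W=(X-c['tvec'])@R
for nm,(x,y),z in(('mid',(.595,.12),.1),('slim',(.527,.279),.13),('jar',(.526,-.302),.062)):
    m=((abs(W[...,2]-z)<.008)&(np.hypot(W[...,0]-x,W[...,1]-y)<.05)&(d>0)).astype(np.uint8)
    n=m.sum();e=cv2.minEnclosingCircle(cv2.findNonZero(m)); q=ray('top',e[0],z);print(nm,n,e,q,'z',np.median(W[...,2][m>0]),'diam',2*(e[1]+.5)/465*(np.median(d[m>0])))
hsv=cv2.cvtColor(D['p'],cv2.COLOR_RGB2HSV);print('tray px',hsv[222,377],'bench',hsv[270,377])
m=np.zeros((400,640),np.uint8);m[185:260,335:415]=(hsv[185:260,335:415,1]<hsv[222,377,1]/2+hsv[270,377,1]/2)
cs=max(cv2.findContours(m,0,2)[0],key=cv2.contourArea);r=cv2.minAreaRect(cs);print('tray',r,ray('top',r[0],.008))
E
python3 tools.py; python3 b.py
```

```text
mid 185 ((268.4403076171875, 186.08209228515625), 7.726235389709473) [0.59535034 0.12248438 0.1       ] z 0.0997525733476247 diam 0.035062972
slim 130 ((188.65789794921875, 216.9736785888672), 6.658045768737793) [0.52725514 0.28174068 0.13      ] z 0.12981547140297334 diam 0.029523097
jar 647 ((465.5, 221.7142791748047), 14.751964569091797) [ 0.52469723 -0.30434707  0.062     ] z 0.061019853117667305 diam 0.06659536
tray px [ 34  19 105] bench [ 24  55 116]
tray ((375.55517578125, 221.5620880126953), (48.83787536621094, 48.98643493652344), 74.93151092529297) [ 0.52382997 -0.11347624  0.008     ]
t 11.95 p [ 0.5669 -0.0739  0.4434] q [ 0.106  0.152  1.689 -1.261  1.727  0.322] 
 [[0.03, 0.991, -0.129], [0.247, -0.133, -0.96], [-0.968, -0.004, -0.249]] F [ 0.6  0.2 -0.4] w 0.0856 ff 0.0
tool z az/el -97.67068448084987 -14.418751424439858
[0.63 0.13 0.4 ] rows 6 dp [0.0629, 0.0238, -0.1287]
[ 0.38  0.48  1.36 -1.16  1.97  0.41]
[0.63 0.25 0.23] rows 6 dp [0.1295, -0.0102, -0.0486]
[ 0.51  0.77  1.24 -1.02  2.    0.65]
```

```bash
sed -i 's/for t in.*/for t in([.592,.1,.22],[.592,.1,.12],[.592,.1,.083]):/' b.py; python3 b.py
```

```text
[0.592 0.1   0.22 ] rows 7 dp [0.1486, 0.0015, -0.0655]
[ 0.36  0.57  1.59 -1.08  1.82  0.71]
[0.592 0.1   0.12 ] rows 3 dp [0.1291, 0.0005, 0.0332]
[ 0.36  0.71  1.59 -1.05  1.75  0.83]
[0.592 0.1   0.083] rows 1 dp [0.1433, 0.0005, 0.0369]
[ 0.36  0.77  1.57 -1.04  1.72  0.87]
```

step_arm([
  [0.149,0.001,-0.065],
  [0.149,0.001,-0.065],
  [0.149,0.001,-0.065],
  [0.149,0.001,-0.065],
  [0.149,0.001,-0.065],
  [0.149,0.001,-0.065],
  [0.149,0.001,-0.065],
  [0,0,0],
  [0,0,0],
], roll=[0,0,0,0,0,0,0,0,0], jaw=[1,1,1,1,1,1,1,1,1])

```text
time: 12.7
position: [0.5909, 0.0945, 0.2182]
tool_rot: [[0.028, 0.99, -0.135], [0.244, -0.138, -0.96], [-0.969, -0.006, -0.245]]
force: [-0.6, -0.6, 1.0]
gripper_width: 0.0857
finger_force: 0.0
```

```bash
python3 tools.py; python3 b.py;python3 - <<'E'
from h import *
s=manip.sense();p,d=manip.capture('wrist');np.savez('w2.npz',p=p,d=d,R=s['tool_rot'],x=s['position'])
q,_=manip.capture('side');cv2.imwrite('pics/w2.png',np.vstack([p[...,::-1],q[...,::-1]])[::1,::1]);a=np.vstack([p,q]);cv2.imwrite('pics/w2.png',cv2.resize(a,(480,600))[...,::-1])
E
```

```text
t 12.7 p [0.5909 0.0945 0.2182] q [ 0.348  0.564  1.597 -1.081  1.815  0.707] 
 [[0.028, 0.99, -0.135], [0.244, -0.138, -0.96], [-0.969, -0.006, -0.245]] F [-0.6 -0.6  1. ] w 0.0857 ff 0.0
tool z az/el -98.03357011379786 -14.193163376520662
[0.592 0.1   0.22 ] rows 1 dp [-0.0015, 0.0012, -0.0235]
[ 0.35  0.57  1.59 -1.08  1.82  0.7 ]
[0.592 0.1   0.12 ] rows 3 dp [0.1293, 0.0008, 0.0327]
[ 0.35  0.71  1.58 -1.05  1.75  0.83]
[0.592 0.1   0.083] rows 1 dp [0.1435, 0.0009, 0.0363]
[ 0.35  0.77  1.57 -1.04  1.73  0.87]
```

View pics/w2.png

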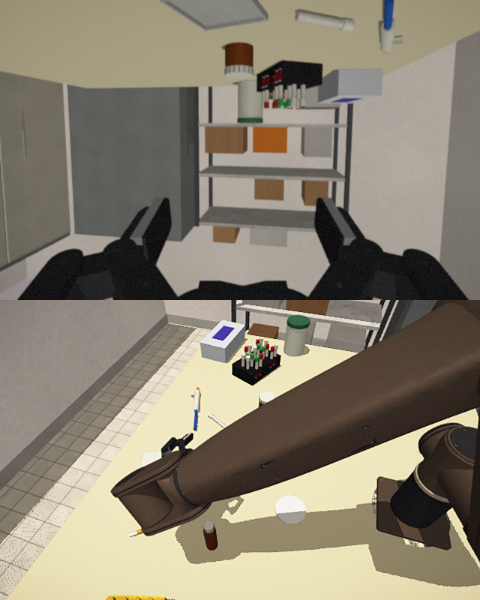

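The wrist view is upside down: the camera hangs below the gripper, close to the bench at grasp height. The side view shows the slim bottle at (210,535) still standing beneath the forearm. I'll roll half a turn so that the camera is on top.

step_arm([
  [0,0,0],
  [0,0,0],
  [0,0,0],
  [0,0,0],
  [0,0,0],
  [0,0,0],
  [0,0,0],
  [0,0,0],
  [0,0,0],
  [0,0,0],
  [0,0,0],
  [0,0,0],
], roll=[-0.0195,-0.0195,-0.0195,-0.0195,-0.0195,-0.0195,-0.0195,-0.0195,-0.0195,-0.0195,-0.0195,-0.0195], jaw=[1,1,1,1,1,1,1,1,1,1,1,1])

```text
time: 13.8
position: [0.5923, 0.0931, 0.2253]
tool_rot: [[-0.982, 0.134, -0.136], [0.164, 0.233, -0.959], [-0.097, -0.963, -0.25]]
force: [0.8, 0.4, 0.7]
gripper_width: 0.0854
finger_force: 0.0
```

step_arm([
  [0,0,0],
  [0,0,0],
  [0,0,0],
  [0,0,0],
  [0,0,0],
  [0,0,0],
  [0,0,0],
  [0,0,0],
  [0,0,0],
  [0,0,0],
  [0,0,0],
  [0,0,0],
], roll=[-0.0195,-0.0195,-0.0195,-0.0195,-0.0195,-0.0195,-0.0195,-0.0195,-0.0195,-0.0195,-0.0195,-0.0195], jaw=[1,1,1,1,1,1,1,1,1,1,1,1])

```text
time: 14.8
position: [0.5924, 0.0931, 0.2253]
tool_rot: [[-0.232, -0.963, -0.136], [-0.215, 0.187, -0.959], [0.949, -0.193, -0.25]]
force: [-1.6, -0.8, 0.7]
gripper_width: 0.0854
finger_force: 0.0
```

step_arm([
  [0,0,0],
  [0,0,0],
  [0,0,0],
], roll=[-0.0195,-0.0115,0], jaw=[1,1,1])

```text
time: 15.05
position: [0.5923, 0.0932, 0.225]
tool_rot: [[-0.046, -0.99, -0.136], [-0.246, 0.143, -0.959], [0.968, -0.01, -0.25]]
force: [-0.9, -1.1, 0.1]
gripper_width: 0.0858
finger_force: 0.0
```

```bash
python3 tools.py; python3 b.py
```

```text
t 15.05 p [0.5923 0.0932 0.225 ] q [ 0.345  0.554  1.594 -1.081  1.815 -2.429] 
 [[-0.046, -0.99, -0.136], [-0.246, 0.143, -0.959], [0.968, -0.01, -0.25]] F [-0.9 -1.1  0.1] w 0.0858 ff 0.0
tool z az/el -98.05440872735949 -14.48666680496884
[0.592 0.1   0.22 ] rows 1 dp [-0.0262, 0.0053, -0.0209]
[ 0.35  0.57  1.59 -1.07  1.82 -2.42]
[0.592 0.1   0.12 ] rows 3 dp [-0.1291, 0.0014, 0.0334]
[ 0.35  0.71  1.58 -1.05  1.75 -2.3 ]
[0.592 0.1   0.083] rows 1 dp [-0.1433, 0.0015, 0.037]
[ 0.35  0.77  1.57 -1.04  1.73 -2.25]
```

step_arm([
  [-0.026,0.005,-0.021],
  [-0.129,0.001,0.033],
  [-0.129,0.001,0.033],
  [-0.129,0.001,0.033],
  [-0.143,0.001,0.037],
  [0,0,0],
], roll=[0,0,0,0,0,0], jaw=[1,1,1,1,1,1])

```text
time: 15.55
position: [0.587, 0.0997, 0.0716]
tool_rot: [[-0.03, -0.99, -0.14], [-0.243, 0.143, -0.959], [0.97, 0.005, -0.245]]
force: [-1.5, -0.9, -1.8]
gripper_width: 0.0853
finger_force: 0.0
```

```bash
python3 tools.py;python3 - <<'E'
from h import *
s=manip.sense();p,d=manip.capture('wrist')
R=np.array(s['tool_rot']);print('dp to .592,.1,.083',R.T@(np.array([.592,.1,.083])-s['position'])/.25)
cv2.imwrite('pics/w3.png',p[...,::-1])
E
```

```text
t 15.55 p [0.587  0.0997 0.0716] q [ 0.356  0.784  1.577 -1.037  1.725 -2.251] 
 [[-0.03, -0.99, -0.14], [-0.243, 0.143, -0.959], [0.97, 0.005, -0.245]] F [-1.5 -0.9 -1.8] w 0.0853 ff 0.0
tool z az/el -98.2872059303154 -14.160065461171866
dp to .592,.1,.083 [ 0.04346196 -0.01931074 -0.01526607]
```

View pics/w3.png

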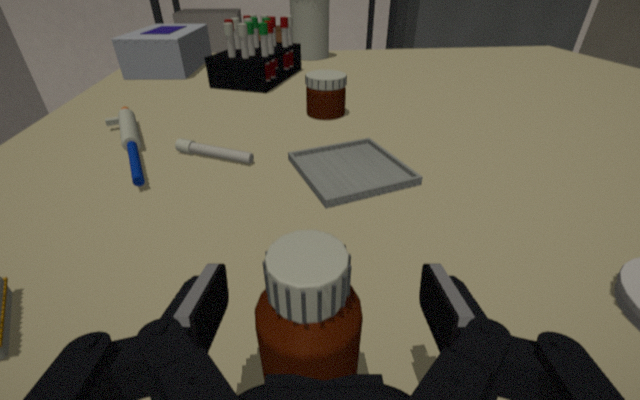

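The wrist view shows the cap at (307,260) between the open fingers (205 and 440), with the tray beyond it at (352,170). The hand is about 11 mm too low, so I'll correct that and close.

step_arm([
  [0.043,-0.019,-0.01],
  [0,0,0],
], roll=[0,0], jaw=[1,1])

```text
time: 15.77
position: [0.5987, 0.1007, 0.0963]
tool_rot: [[-0.049, -0.99, -0.133], [-0.245, 0.141, -0.959], [0.968, -0.015, -0.249]]
force: [1.2, 0.7, 1.3]
gripper_width: 0.0856
finger_force: 0.0
```

```bash
python3 tools.py;python3 - <<'E'
from h import *
s=manip.sense()
R=np.array(s['tool_rot']);print('dp to .592,.1,.085',R.T@(np.array([.592,.1,.085])-s['position'])/.25)
E
```

```text
t 15.77 p [0.5987 0.1007 0.0963] q [ 0.352  0.757  1.561 -1.048  1.737 -2.272] 
 [[-0.049, -0.99, -0.133], [-0.245, 0.141, -0.959], [0.968, -0.015, -0.249]] F [1.2 0.7 1.3] w 0.0856 ff 0.0
tool z az/el -97.89416298302665 -14.432141556504485
dp to .592,.1,.085 [-0.04187593  0.02686803  0.0177538 ]
```

step_arm([
  [-0.036,0.02,0.012],
  [0,0,0],
  [0,0,0],
  [0,0,0],
], roll=[0,0,0,0], jaw=[1,1,1,1])

```text
time: 16.1
position: [0.5905, 0.1003, 0.0816]
tool_rot: [[-0.041, -0.99, -0.135], [-0.244, 0.141, -0.959], [0.969, -0.006, -0.248]]
force: [0.3, -0.1, -0.2]
gripper_width: 0.0854
finger_force: 0.0
```

```bash
python3 tools.py
```

```text
t 16.1 p [0.5905 0.1003 0.0816] q [ 0.356  0.77   1.575 -1.041  1.728 -2.255] 
 [[-0.041, -0.99, -0.135], [-0.244, 0.141, -0.959], [0.969, -0.006, -0.248]] F [ 0.3 -0.1 -0.2] w 0.0854 ff 0.0
tool z az/el -98.02072257519136 -14.34170694567665
```

step_arm([
  [0.016,0,0],
  [0,0,0],
  [0,0,0],
  [0,0,0],
  [0,0,0],
  [0,0,0],
  [0,0,0],
  [0,0,0],
  [0,0,0],
  [0,0,0],
], roll=[0,0,0,0,0,0,0,0,0,0], jaw=[1,0,0,0,0,0,0,0,0,0], newtons=70)

```text
time: 16.93
position: [0.5903, 0.0993, 0.0848]
tool_rot: [[-0.04, -0.99, -0.136], [-0.244, 0.141, -0.959], [0.969, -0.005, -0.248]]
force: [-0.7, 0.8, -0.1]
gripper_width: 0.0304
finger_force: 68.9
```

```bash
python3 tools.py;python3 - <<'E'
from h import *
p,d=manip.capture('wrist');q,_=manip.capture('side')
cv2.imwrite('pics/w4.png',cv2.resize(np.vstack([p,q]),(480,600))[...,::-1])
E
```

```text
t 16.93 p [0.5903 0.0993 0.0848] q [ 0.354  0.764  1.578 -1.042  1.729 -2.259] 
 [[-0.04, -0.99, -0.136], [-0.244, 0.141, -0.959], [0.969, -0.005, -0.248]] F [-0.7  0.8 -0.1] w 0.0304 ff 68.90426516532898
tool z az/el -98.04236638379604 -14.330788435330529
```

View pics/w4.png

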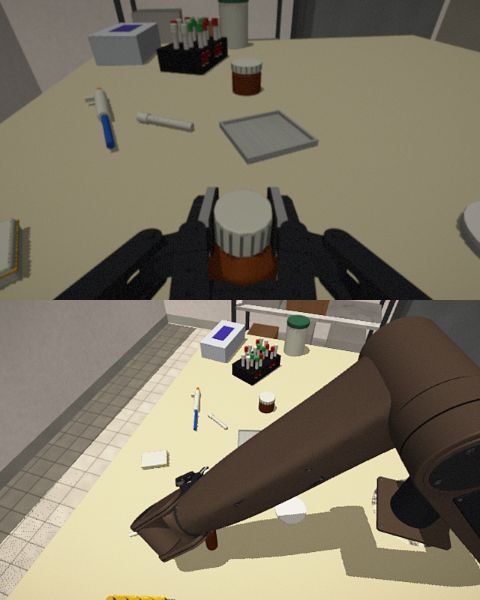

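The wrist view shows the cap (242,225) held squarely between the pads. In the side view the slim bottle (210,540) and the jar (266,402) are still standing. Next is a lift, with a firmer grip.

step_arm([
  [0.02,0,-0.005],
  [0.04,0,-0.01],
  [0.078,0,-0.02],
  [0.078,0,-0.02],
  [0.078,0,-0.02],
  [0.078,0,-0.02],
  [0.078,0,-0.02],
  [0.078,0,-0.02],
  [0.078,0,-0.02],
  [0.06,0,-0.015],
  [0.03,0,-0.008],
  [0,0,0],
], roll=[0,0,0,0,0,0,0,0,0,0,0,0], jaw=[0,0,0,0,0,0,0,0,0,0,0,0], newtons=90)

```text
time: 18.03
position: [0.5899, 0.0996, 0.2672]
tool_rot: [[-0.045, -0.99, -0.134], [-0.246, 0.141, -0.959], [0.968, -0.01, -0.249]]
force: [-0.2, 0.0, -1.5]
gripper_width: 0.0302
finger_force: 88.7
```

```bash
python3 tools.py
cat > d.py <<'E'
from legs import *
s=manip.sense();R=np.array(s['tool_rot']);p=np.array(s['position']);q=np.array(s['qpos'])
t=np.array([.56,-.06,.3]);leg(R,p,t);q=path(p,R,t,R,q);print(np.round(q,2))
q=path(t,R,t,R@E('z',1.57),q);q=path(t,R@E('z',1.57),t,R@E('z',3.14),q);print(np.round(q,2))
E
python3 d.py
```

```text
t 18.03 p [0.5899 0.0996 0.2672] q [ 0.355  0.503  1.581 -1.092  1.852 -2.485] 
 [[-0.045, -0.99, -0.134], [-0.246, 0.141, -0.959], [0.968, -0.01, -0.249]] F [-0.2  0.  -1.5] w 0.0302 ff 88.71734749781126
tool z az/el -97.9792278303088 -14.442155135312019
[ 0.56 -0.06  0.3 ] rows 4 dp [0.0723, 0.0067, 0.1489]
[ 0.13  0.29  1.81 -1.22  1.67 -2.56]
[ 0.13  0.29  1.81 -1.22  1.67  0.58]
```

step_arm([
  [0.036,0.003,0.074],
  [0.036,0.003,0.074],
  [0.036,0.003,0.074],
  [0.036,0.003,0.074],
  [0.036,0.003,0.074],
  [0.036,0.003,0.074],
  [0.036,0.003,0.074],
  [0.036,0.003,0.074],
], roll=[0,0,0,0,0,0,0,0], jaw=[0,0,0,0,0,0,0,0])

```text
time: 18.7
position: [0.5597, -0.0603, 0.2958]
tool_rot: [[-0.037, -0.99, -0.136], [-0.245, 0.141, -0.959], [0.969, -0.002, -0.248]]
force: [0.6, 0.2, -1.7]
gripper_width: 0.0301
finger_force: 88.9
```

step_arm([
  [0,0,0],
  [0,0,0],
  [0,0,0],
  [0,0,0],
  [0,0,0],
  [0,0,0],
  [0,0,0],
  [0,0,0],
  [0,0,0],
  [0,0,0],
  [0,0,0],
  [0,0,0],
], roll=[0.008,0.014,0.018,0.018,0.018,0.018,0.018,0.018,0.018,0.018,0.018,0.018], jaw=[0,0,0,0,0,0,0,0,0,0,0,0])

```text
time: 19.7
position: [0.5599, -0.0593, 0.2955]
tool_rot: [[-0.958, -0.253, -0.137], [0.064, 0.275, -0.959], [0.281, -0.927, -0.248]]
force: [-0.2, 0.2, -2.0]
gripper_width: 0.0304
finger_force: 89.0
```

step_arm([
  [0,0,0],
  [0,0,0],
  [0,0,0],
  [0,0,0],
  [0,0,0],
  [0,0,0],
  [0,0,0],
  [0,0,0],
  [0,0,0],
  [0,0,0],
  [0,0,0],
  [0,0,0],
], roll=[0.018,0.018,0.018,0.018,0.018,0.018,0.018,0.018,0.018,0.018,0.018,0.018], jaw=[0,0,0,0,0,0,0,0,0,0,0,0])

```text
time: 20.7
position: [0.5599, -0.0593, 0.2956]
tool_rot: [[-0.451, 0.882, -0.136], [0.283, -0.004, -0.959], [-0.847, -0.471, -0.248]]
force: [1.6, 0.4, -1.9]
gripper_width: 0.0297
finger_force: 89.0
```

step_arm([
  [0,0,0],
  [0,0,0],
  [0,0,0],
  [0,0,0],
  [0,0,0],
  [0,0,0],
  [0,0,0],
  [0,0,0],
  [0,0,0],
  [0,0,0],
  [0,0,0],
], roll=[0.018,0.012,0.006,0.006,0,0,0,0,0,0,0], jaw=[0,0,0,0,0,0,0,0,0,0,0])

```text
time: 21.62
position: [0.5605, -0.0593, 0.2975]
tool_rot: [[-0.207, 0.969, -0.135], [0.272, -0.076, -0.959], [-0.94, -0.236, -0.248]]
force: [0.1, 0.3, -0.7]
gripper_width: 0.0302
finger_force: 89.0
```

```bash
python3 tools.py;python3 - <<'E'
from h import *
p,d=manip.capture('wrist');q,_=manip.capture('side')
cv2.imwrite('pics/w5.png',cv2.resize(np.vstack([p,q]),(480,600))[...,::-1])
E
```

```text
t 21.62 p [ 0.5605 -0.0593  0.2975] q [ 0.131  0.293  1.804 -1.217  1.671  0.332] 
 [[-0.207, 0.969, -0.135], [0.272, -0.076, -0.959], [-0.94, -0.236, -0.248]] F [ 0.1  0.3 -0.7] w 0.0302 ff 89.00968177325922
tool z az/el -98.03863451519321 -14.335474022417536
```

View pics/w5.png

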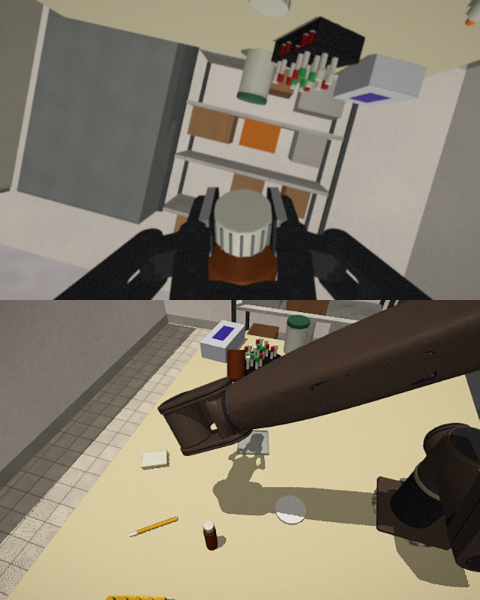

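The wrist view shows the cap (242,222) sitting exactly as before, so nothing has slipped. The side view shows the bottle base-up above the gripper (235,362). It has been held about 58 degrees below level for around a second, so I'll roll it back.

step_arm([
  [0,0,0],
  [0,0,0],
  [0,0,0],
  [0,0,0],
  [0,0,0],
  [0,0,0],
  [0,0,0],
  [0,0,0],
  [0,0,0],
  [0,0,0],
  [0,0,0],
  [0,0,0],
], roll=[-0.008,-0.014,-0.018,-0.018,-0.018,-0.018,-0.018,-0.018,-0.018,-0.018,-0.018,-0.018], jaw=[0,0,0,0,0,0,0,0,0,0,0,0])

```text
time: 22.72
position: [0.5605, -0.0593, 0.2976]
tool_rot: [[-0.987, 0.084, -0.135], [0.152, 0.238, -0.959], [-0.049, -0.968, -0.248]]
force: [-0.0, -0.8, -1.8]
gripper_width: 0.0299
finger_force: 89.4
```

step_arm([
  [0,0,0],
  [0,0,0],
  [0,0,0],
  [0,0,0],
  [0,0,0],
  [0,0,0],
  [0,0,0],
  [0,0,0],
  [0,0,0],
  [0,0,0],
  [0,0,0],
  [0,0,0],
], roll=[-0.018,-0.018,-0.018,-0.018,-0.018,-0.018,-0.018,-0.018,-0.018,-0.018,-0.018,-0.018], jaw=[0,0,0,0,0,0,0,0,0,0,0,0])

```text
time: 23.72
position: [0.5605, -0.0593, 0.2976]
tool_rot: [[-0.292, -0.947, -0.135], [-0.2, 0.199, -0.959], [0.935, -0.253, -0.247]]
force: [0.4, -0.4, -1.0]
gripper_width: 0.0302
finger_force: 89.2
```

step_arm([
  [0,0,0],
  [0,0,0],
  [0,0,0],
  [0,0,0],
  [0,0,0],
  [0,0,0],
  [0,0,0],
], roll=[-0.018,-0.012,-0.006,-0.006,0,0,0], jaw=[0,0,0,0,0,0,0])

```text
time: 24.3
position: [0.5605, -0.0593, 0.2976]
tool_rot: [[-0.041, -0.99, -0.135], [-0.244, 0.141, -0.959], [0.969, -0.006, -0.248]]
force: [-0.4, 0.3, -1.6]
gripper_width: 0.03
finger_force: 89.2
```

```bash
python3 tools.py
cat > e.py <<'E'
from legs import *
s=manip.sense();R=np.array(s['tool_rot']);p=np.array(s['position']);q=np.array(s['qpos'])
b=np.array([-.0047,.0207,0]) # bottle axis minus TCP (xy) at grasp: (.595,.122)-(.5903,.0993)=(.0047,.0227)
g=np.array([.524,-.1135])-[.004,.022]
for z in(.15,.1,.09):
    t=np.r_[g,z];leg(R,p,t);q=path(p,R,t,R,q);p=t;print(np.round(q,2))
E
python3 e.py
```

```text
t 24.3 p [ 0.5605 -0.0593  0.2976] q [ 0.131  0.293  1.804 -1.217  1.671 -2.557] 
 [[-0.041, -0.99, -0.135], [-0.244, 0.141, -0.959], [0.969, -0.006, -0.248]] F [-0.4  0.3 -1.6] w 0.03 ff 89.21592698131235
tool z az/el -98.03700037705755 -14.331853803190656
[ 0.52   -0.1355  0.15  ] rows 5 dp [-0.0982, 0.0242, 0.0921]
[ 0.01  0.42  1.98 -1.3   1.48 -2.31]
[ 0.52   -0.1355  0.1   ] rows 2 dp [-0.0969, 0.0006, 0.0248]
[ 0.01  0.52  1.96 -1.3   1.46 -2.22]
[ 0.52   -0.1355  0.09  ] rows 1 dp [-0.0388, 0.0003, 0.0099]
[ 0.01  0.54  1.96 -1.3   1.46 -2.21]
```

step_arm([
  [-0.049,0.012,0.046],
  [-0.049,0.012,0.046],
  [-0.049,0.012,0.046],
  [-0.049,0.012,0.046],
  [-0.049,0.012,0.046],
  [-0.049,0.012,0.046],
  [-0.049,0.012,0.046],
  [-0.049,0.012,0.046],
  [-0.049,0.012,0.046],
  [-0.049,0.012,0.046],
  [0,0,0],
  [0,0,0],
], roll=[0,0,0,0,0,0,0,0,0,0,0,0], jaw=[0,0,0,0,0,0,0,0,0,0,0,0])

```text
time: 25.3
position: [0.5189, -0.1362, 0.1486]
tool_rot: [[-0.037, -0.99, -0.137], [-0.244, 0.142, -0.959], [0.969, -0.002, -0.247]]
force: [0.0, -0.2, -1.3]
gripper_width: 0.0298
finger_force: 89.2
```

```bash
python3 tools.py;python3 e.py
python3 - <<'E'
from h import *
p,d=manip.capture('side');q,_=manip.capture('wrist')
cv2.imwrite('pics/w6.png',np.hstack([cv2.resize(p[100:300,220:480],(520,400)),q[:,180:460]])[...,::-1])
E
```

```text
t 25.3 p [ 0.5189 -0.1362  0.1486] q [ 0.004  0.42   1.977 -1.295  1.485 -2.308] 
 [[-0.037, -0.99, -0.137], [-0.244, 0.142, -0.959], [0.969, -0.002, -0.247]] F [ 0.  -0.2 -1.3] w 0.0298 ff 89.17470945992363
tool z az/el -98.15620683836586 -14.28918833970699
[ 0.52   -0.1355  0.15  ] rows 1 dp [0.0046, -0.0041, -0.0045]
[ 0.01  0.42  1.97 -1.29  1.49 -2.31]
[ 0.52   -0.1355  0.1   ] rows 2 dp [-0.0969, 0.0002, 0.0247]
[ 0.01  0.52  1.96 -1.3   1.46 -2.23]
[ 0.52   -0.1355  0.09  ] rows 1 dp [-0.0388, 0.0001, 0.0099]
[ 0.01  0.54  1.96 -1.3   1.46 -2.21]
```

View pics/w6.png

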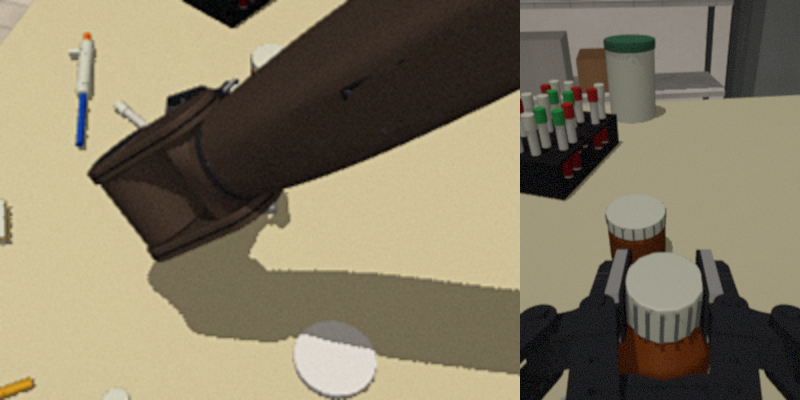

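The side view is blocked by the arm. The wrist view shows the cap (662,285) still square in the pads and the jar (637,228) beyond it. I'll lower gently.

step_arm([
  [-0.039,0,0.01],
  [-0.039,0,0.01],
  [-0.039,0,0.01],
  [-0.039,0,0.01],
  [-0.02,0,0.005],
  [0,0,0],
  [0,0,0],
  [0,0,0],
], roll=[0,0,0,0,0,0,0,0], jaw=[0,0,0,0,0,0,0,0])

```text
time: 26.07
position: [0.5206, -0.1355, 0.105]
tool_rot: [[-0.041, -0.99, -0.135], [-0.244, 0.141, -0.959], [0.969, -0.006, -0.247]]
force: [0.0, 0.2, -1.3]
gripper_width: 0.0299
finger_force: 89.2
```

step_arm([
  [-0.01,0,0.0025],
  [-0.01,0,0.0025],
  [-0.01,0,0.0025],
  [-0.008,0,0.002],
  [0,0,0],
  [0,0,0],
], roll=[0,0,0,0,0,0], jaw=[0,0,0,0,0,0])

```text
time: 26.57
position: [0.5203, -0.1355, 0.0948]
tool_rot: [[-0.04, -0.99, -0.136], [-0.244, 0.141, -0.959], [0.969, -0.005, -0.247]]
force: [0.4, 0.8, -1.0]
gripper_width: 0.0299
finger_force: 89.2
```

Creep down the last 5 mm, watching the force.

step_arm([
  [-0.004,0,0.001],
  [-0.004,0,0.001],
  [-0.004,0,0.001],
  [-0.004,0,0.001],
  [0,0,0],
  [0,0,0],
], roll=[0,0,0,0,0,0], jaw=[0,0,0,0,0,0])

```text
time: 27.07
position: [0.5204, -0.1355, 0.0908]
tool_rot: [[-0.04, -0.99, -0.136], [-0.244, 0.141, -0.959], [0.969, -0.005, -0.247]]
force: [0.4, -0.2, -0.6]
gripper_width: 0.0294
finger_force: 89.2
```

step_arm([
  [-0.003,0,0.0008],
  [-0.003,0,0.0008],
  [0,0,0],
  [0,0,0],
], roll=[0,0,0,0], jaw=[0,0,0,0])

```text
time: 27.4
position: [0.5205, -0.1355, 0.0893]
tool_rot: [[-0.04, -0.99, -0.136], [-0.244, 0.141, -0.959], [0.969, -0.005, -0.247]]
force: [0.0, -0.3, -1.1]
gripper_width: 0.0299
finger_force: 89.2
```

step_arm([
  [-0.003,0,0.0008],
  [-0.003,0,0.0008],
  [0,0,0],
  [0,0,0],
], roll=[0,0,0,0], jaw=[0,0,0,0])

```text
time: 27.73
position: [0.5206, -0.1355, 0.0888]
tool_rot: [[-0.041, -0.99, -0.136], [-0.242, 0.142, -0.96], [0.969, -0.006, -0.246]]
force: [-1.7, 1.5, 3.8]
gripper_width: 0.0296
finger_force: 89.2
```

step_arm([
  [-0.003,0,0.0008],
  [-0.003,0,0.0008],
  [0,0,0],
  [0,0,0],
], roll=[0,0,0,0], jaw=[0,0,0,0])

```text
time: 28.07
position: [0.5208, -0.1357, 0.0887]
tool_rot: [[-0.041, -0.99, -0.137], [-0.239, 0.142, -0.961], [0.97, -0.007, -0.242]]
force: [-2.2, 0.9, 7.9]
gripper_width: 0.0297
finger_force: 89.4
```

Contact at about 8 N. I'll release, then rise straight up.

step_arm([
  [0.003,0,-0.0008],
  [0,0,0],
  [0,0,0],
  [0,0,0],
  [0,0,0],
  [0,0,0],
  [0,0,0],
  [0,0,0],
], roll=[0,0,0,0,0,0,0,0], jaw=[0,0.45,0.5,0.6,0.8,1,1,1], newtons=20)

```text
time: 28.73
position: [0.5205, -0.1355, 0.0868]
tool_rot: [[-0.04, -0.99, -0.135], [-0.244, 0.141, -0.959], [0.969, -0.005, -0.248]]
force: [-0.3, -0.6, -0.7]
gripper_width: 0.0852
finger_force: 0.0
```

```bash
python3 tools.py
python3 - <<'E'
from h import *
q,_=manip.capture('wrist')
cv2.imwrite('pics/w7.png',q[...,::-1])
E
```

```text
t 28.73 p [ 0.5205 -0.1355  0.0868] q [ 0.005  0.543  1.958 -1.305  1.456 -2.204] 
 [[-0.04, -0.99, -0.135], [-0.244, 0.141, -0.959], [0.969, -0.005, -0.248]] F [-0.3 -0.6 -0.7] w 0.0852 ff 0.0
tool z az/el -98.03670391999654 -14.340622695801766
```

View pics/w7.png

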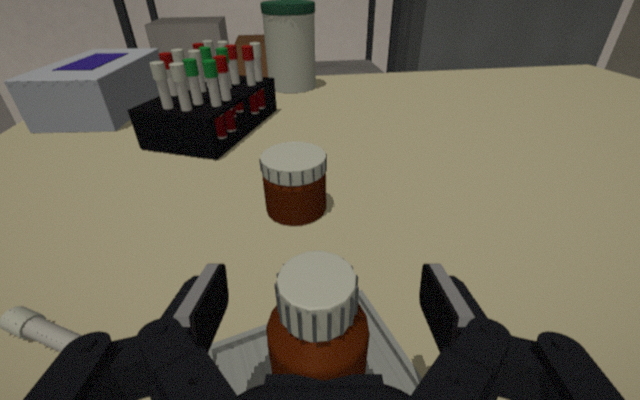

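The wrist view shows the bottle standing free in the tray, with its cap at (316,290) and the tray floor around it, and the fingers fully open. I'll rise clear and check.

step_arm([
  [0.03,0,-0.008],
  [0.06,0,-0.016],
  [0.1,0,-0.026],
  [0.12,0,-0.03],
  [0.12,0,-0.03],
  [0.12,0,-0.03],
  [0.12,0,-0.03],
  [0.12,0,-0.03],
  [0.12,0,-0.03],
  [0.1,0,-0.12],
  [0.05,0,-0.05],
  [0,0,0],
], roll=[0,0,0,0,0,0,0,0,0,0,0,0], jaw=[1,1,1,1,1,1,1,1,1,1,1,1])

```text
time: 29.78
position: [0.5247, -0.103, 0.3738]
tool_rot: [[-0.049, -0.99, -0.131], [-0.244, 0.139, -0.96], [0.969, -0.015, -0.248]]
force: [0.5, -1.3, 0.2]
gripper_width: 0.0852
finger_force: 0.0
```

Run:
```python
from h import *
for n in('top','side'):
    p,d=manip.capture(n);c=manip.calibration(n);R=cv2.Rodrigues(c['rvec'])[0]
    v,u=np.mgrid[:400,:640];X=np.dstack([(u-c['cx'])/c['fx']*d,(v-c['cy'])/c['fy']*d,d]);W=(X-c['tvec'])@R
    for nm,(x,y),z in(('mid',(.524,-.1135),.105),('slim',(.527,.281),.13),('jar',(.525,-.304),.062)):
        m=(abs(W[...,2]-z)<.006)&(np.hypot(W[...,0]-x,W[...,1]-y)<.05)&(d>0)
        print(n,nm,m.sum(),W[m].mean(0) if m.sum() else '')
```

```text
top mid 182 [ 0.52587443 -0.11142429  0.10348189]
top slim 111 [0.52715403 0.28372159 0.12969095]
top jar 643 [ 0.52472993 -0.30482002  0.06106963]
side mid 104 [ 0.52824559 -0.11093775  0.10376199]
side slim 162 [0.5292271  0.28340603 0.13013297]
side jar 0
```

```bash
python3 -c "
from cell import manip
print(manip.job_done())"
```

```text
the job is handed in; nothing more can be done
None
```

I turned the bottle over in the air (cap about 58° below level for around a second), stood it upright near the centre of the tray and let go; the slim bottle and jar did not move, and I handed the job in after about 30 s, with no verdict returned.

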